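# Snap the drag hook onto the loaded stock sled

## Robot

A 7-joint arm with a two-finger parallel gripper is mounted at the origin on the work surface. World frame = base frame: x ahead of the robot, y to its left, z up, the work surface at z = 0. Lengths are in mm, angles in rad, forces in N, time in s.
With the tool pointing down it reaches from about 350 to 900 mm from the base axis. Payload 8.1 kg.
Tool frame: the origin (TCP) lies between the finger pads; the fingertips stand 11 mm ahead of it and the grasp point (between the pads) lies 8 mm behind it (r.tip_reach is the z of the fingertips in the tool frame, in mm); z points along the fingers, y is the line along which they close (so a half turn about z gives the same grasp; the last joint's range is limited). The gripper opens to 85 mm and grips with 20 to 120 N. Pads are 22 mm wide; open, the fingers measure 114 mm over their backs; the gripper's body (76 mm by 85 mm) begins 54 mm behind the grasp point. The pads swing forward as they close: fully open they stand 13 mm farther back than shut.
Start: joints at [-1.321, 0.434, 0.025, 1.573, -0.012, 1.134, -0.075], TCP at [215.981, 586.509, 242.323] pointing down, gripper open.
Joint ranges: [-2.62, 2.62], [-0.44, 2.09], [-1.27, 1.32], [0.08, 2.57], [-1.32, 4.46], [0.12, 2], [-2.74, 2.74]. Speed limits (rad/s): [2.22, 2.22, 3.01, 3.01, 3.14, 3.14, 3.14].

## Interface

Orientations are given as a unit quaternion [x, y, z, w].
In Python, from station import r, imaging, order gives the robot as it stands.
- The arm moves only by the tool play_rows, never from a script. Its argument "series" is a list of rows, each a list of 4 numbers: the shift along the world's x, y, z as a fraction of full scale, then the turn about the world's z as a fraction of full scale. In form: [[tx, ty, tz, spin], ...]. A call has 1 to 12 rows; each row shifts and turns the commanded pose from where the row before left it; what a row does not reach is not made up. Full scale, the value 1, is 400 mm for a shift and pi rad for a turn. A row lasts 1/10 s, in which the tool goes at most 50 mm and 8.59 degrees, less where a joint would pass 70% of its speed; a pose out of reach is approached as far as the arm can. A call with a number of a shift or a turn outside -1 to 1 is refused whole. A call with a gripper value outside its range is refused whole. "gripper" is the closure, from 0 (fully open) to 1 (shut), set as the call begins (left out, the last holds). The fingers move at their own pace and stop on an object; "newtons" is the grip in N (left out, the last holds). Time passes only in rows, so rows that do not move let the fingers close. It gives the time, the measured TCP pose, the force, the opening and the grip force at its end, in the units of the state.
- r.state(): the state, without advancing time (a new reading comes with each control period).
- imaging.capture(name): name is "scene" or "top" or "wrist"; returns a dict with "frame" (384x512x3 uint8, blue, green, red), "camera_matrix" (3x3 intrinsics, pixels), "extrinsics" (4x4, takes a point from world to camera coordinates). Camera axes: x right, y down, z forward; pixel columns grow to the right and rows downward; lengths in mm; the calibration is good to about 2 mm. The wrist camera is an equidistant fisheye: a pixel r from the principal point sees the ray r / f radians off the axis. A picture is of the moment at which its call begins. There is no depth.
- order.hand_in(): hands the job in; it is judged then, once.
The state is a dict: "t": time; "joint_pos": joint angles; "dq": joint speeds; "effort": joint torques, N m; "position": TCP position; "ee_rot": TCP orientation; "contact_force": force on the tool from outside, world axes, zero at the start; "moment": the same for the moment, N m; "finger_gap": finger opening in mm; "finger_force": force on a finger pad.
Only numpy, scipy, OpenCV 4.12 (cv2) and the standard library are available. Lean on these libraries where they do the work, as an engineer would, in place of code of your own. Each camera call takes 0.05 s, during which the arm holds its last target. There are 200 camera calls.

## Task

Get the sled that is stacked with boards ready to be dragged away: take the wooden-handled snap hook (the one with a sprung gate across its mouth, not the plain open J hook), push it level, mouth first, onto the upright tow bar at the front of that sled so that the bar presses the gate open and the gate snaps shut behind it. Leave the hook lying flat on the bench with the bar caught inside it, and let go.

Things in the scene. Friction and masses are not known exactly. Their poses are not given: they have to be found in the camera images.
- snap_hook: Snap hook lying flat: wooden handle 120 long (x -60 to +60), 22 wide, 26 high, on its +x end a two-armed aluminium head 64 wide, 10 thick, ending at x = 177. 0.22 kg, balances near x = +35: grip there from above. Origin: centre of the handle's underside; x from handle to mouth, y left, z up. The gateless open J hook is a bystander.
- hook_loop (a point): Middle of the snap hook's loop, at hook x = 125, y = 0, z = 13 mm; same axes as the hook. Free inside: x = 85 (rear crotch) to 161 (back of the shut gate), y = -22 to +22 between the arms. Head bar centreline 13 mm above the handle's underside, so the head clears the bench by 8 mm.
- gate (a joint): Sprung gate across the mouth: 7 mm steel bar, 43 long, hinged upright at hook x = 165, y = -25, reaching to the left arm. 0 = shut, grows as it swings rearwards, to 1.5 rad. Push of 2 to 7 N opens it when the tow bar meets it at hook y = -8 to +14 mm (best +3); it springs shut once the bar is behind x = 115; the bar meets the crotch at x = 92.
- tow_bar (a point): On the axis of the tow bar of the board-loaded sled, 25 mm up; x points to its crate (push direction), z up. Bar 8 mm round, upright to 50 mm, then bent back to the crate face 105 mm behind; it stands on a tongue 4 thick, 40 wide, reaching 10 in front. Crate 140 wide, 160 long; boards up to 98 high. The sled stays put. The empty sled is a bystander.
There are look-alikes about, which are no part of the job. Leave any pink or yellow look-alike of the snap_hook alone.

How it is judged (in metres and radians):
On the way:
1. the tow bar of the loaded sled, in the mouth of the snap hook, presses the gate open (value of joint gate above 0.5 rad and x of tow_bar in the frame of snap_hook between 0.08 and 0.17 m and y of tow_bar in the frame of snap_hook between -0.03 and 0.03 m).
At the end, for the whole second after the job is handed in: The gate is shut (under 0.2 rad) with the loaded sled's tow bar inside the snap hook's loop (80 to 162 mm ahead of the hook's origin along x and within 30 mm of its midline), and the hook lies at rest on the bench, its origin under 12 mm up and tilted less than 10 degrees, released (value of joint gate below 0.2 rad and x of tow_bar in the frame of snap_hook between 0.08 and 0.162 m and y of tow_bar in the frame of snap_hook between -0.03 and 0.03 m and height (world z) of snap_hook below 0.012 m and angle between snap_hook's own z axis and vertical below 0.17 rad and linear speed of snap_hook below 0.02 m/s); the robot touches nothing.
It also fails if it takes over 43 s, if anything falls off the work surface, if the arm or the gripper's body presses on something with over 40 N, if the wrist force passes 120 N, or if a joint passes its speed limit or range.

## Working session

There is one attempt and no reset: what is moved stays moved. The work goes in short steps, Python scripts to look and compute and a tool call to move; the robot and the scene stay as the last step left them, time stands still between calls to the robot, and variables do not carry over. Pictures are saved under pics/ and viewed, at most 10 in all, crops included, and the job is handed in when it is done.

Besides the shell and the picture viewer there is one more tool, called in YAML: its name, and indented under it one key for each argument. play_rows: Moves the arm, as the interface text tells. Its arguments: {"type":"object","properties":{"series":{"type":"array"},"gripper":{"type":"number"},"newtons":{"type":"number"}},"required":["series"]}

```bash
mkdir -p pics
cat > h.py <<'E'
import numpy as np, cv2
from station import r, imaging, order
def cap(n,f):
    c=imaging.capture(n); cv2.imwrite(f'pics/{f}.png',c['frame']); np.savez(f'pics/{f}.npz',K=c['camera_matrix'],T=c['extrinsics']); return c
def pt(f,u,v,z):
    d=np.load(f'pics/{f}.npz');K,T=d['K'],d['T'];R,t=T[:3,:3],T[:3,3]
    o=-R.T@t; ray=R.T@np.linalg.inv(K)@[u,v,1]
    return o+ray*(z-o[2])/ray[2]
def proj(f,p):
    d=np.load(f'pics/{f}.npz');q=d['T'][:3,:3]@np.array(p)+d['T'][:3,3];q=d['K']@q;return q[:2]/q[2]
E
python3 - <<'E'
from h import *
a=cap('scene','s1');b=cap('top','t1')
cv2.imwrite('pics/both.png',cv2.resize(b['frame'],(800,600),interpolation=cv2.INTER_CUBIC))
cv2.imwrite('pics/s1b.png',cv2.resize(a['frame'],(800,600),interpolation=cv2.INTER_CUBIC))
print(r.state())
E
```

```text
{'t': 0.1, 'joint_pos': array([-1.32055662,  0.43513941,  0.02497338,  1.57397166, -0.0115809 ,
        1.13401049, -0.07507813]), 'dq': array([ 0.00012124, -0.00215048, -0.00122028, -0.00046425, -0.00050394,
       -0.00126457, -0.00028493]), 'effort': array([ 2.70411416e-03, -6.71757531e+01,  1.02782730e+00, -3.16900885e+01,
        1.57112628e-02,  7.18857162e-03, -1.14283904e-05]), 'position': array([215.88379295, 586.08103191, 241.62639943]), 'ee_rot': array([ 1.75525230e-01,  9.84474690e-01, -6.90319597e-04, -5.03619873e-05]), 'contact_force': array([ 0.07501065, -0.07128969, -0.14579505]), 'moment': array([-0.00207928, -0.01945938,  0.00767652]), 'finger_force': 0.0, 'finger_gap': 85.33585576880637}
```

View pics/both.png

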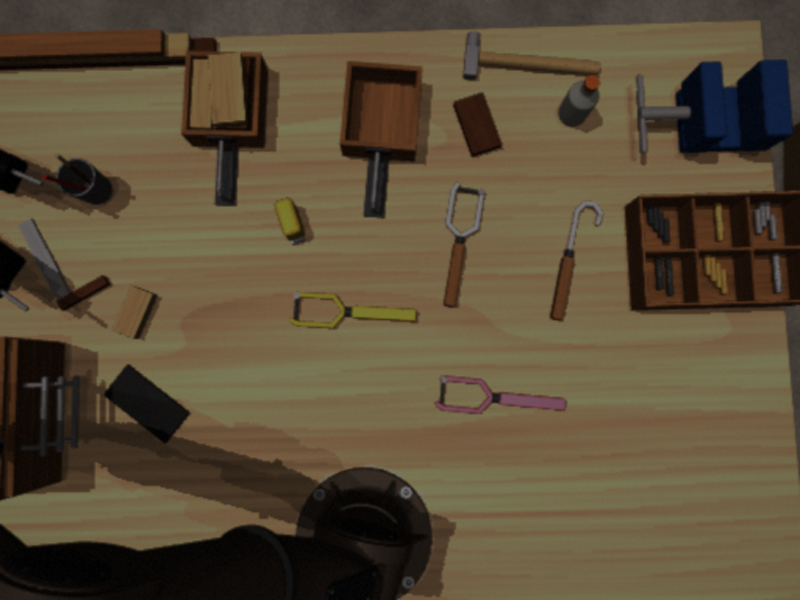

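View pics/s1b.png

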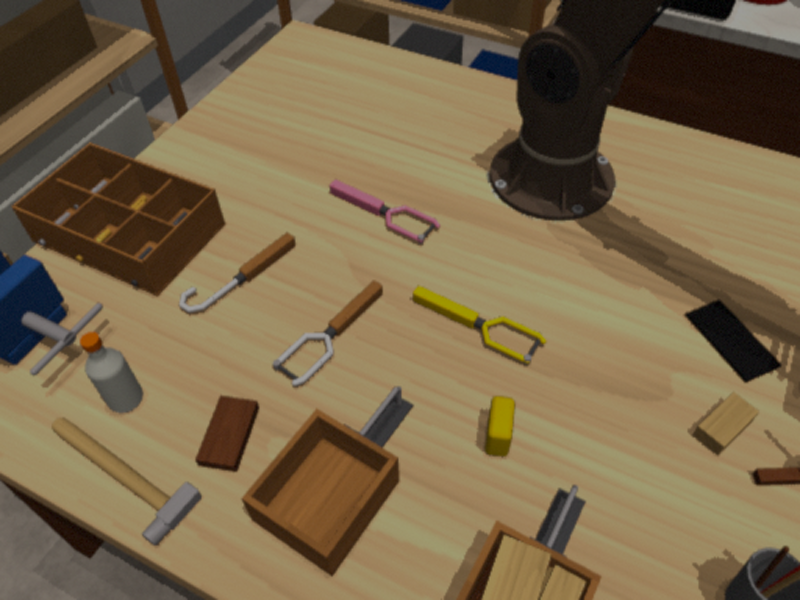

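The top view (800x600) holds these hooks:
- Wooden hook with a gate across its mouth at (462,245).
- Open J hook at (572,260).
- Yellow look-alike at (355,312).
- Pink look-alike at (500,395).

The snap hook is the wooden closed-loop one at (462,245). The loaded sled, with boards, is at (225,95) and its tow bar at about (226,170). The empty sled is at (380,110). I'll confirm in an enlarged crop.

Run:
```python
from h import *
t=cv2.imread('pics/t1.png');s=cv2.imread('pics/s1.png')
# top 512x384: hook crop cols 270-330 rows 110-200 ; bar crop cols 115-175 rows 80-140
def cr(i,x,y,w,h,k): return cv2.convertScaleAbs(cv2.resize(i[y:y+h,x:x+w],None,fx=k,fy=k,interpolation=cv2.INTER_CUBIC),alpha=1.7)
A=cr(t,275,112,45,90,6)   #270x540
B=cr(t,115,75,60,60,4.5)     #270
C=cr(s,335,300,60,60,4.5)
o=np.zeros((540,560,3),np.uint8);o[:,:270]=A;o[:270,280:550]=B;o[270:,280:550]=C
cv2.imwrite('pics/cr1.png',o)
for f in 't1','s1':
  d=np.load(f'pics/{f}.npz');T=d['T'];print(-T[:3,:3].T@T[:3,3],d['K'][0])
```

```text
[ 298.18977934  -78.80662122 1402.33129287] [477.48917006   0.         251.26902173]
[1089.05503665  239.86709125  949.81596845] [449.97248126   0.         258.57194327]
```

View pics/cr1.png

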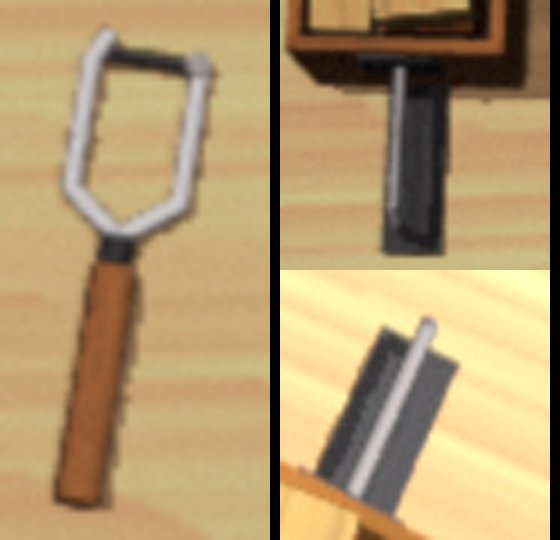

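Run:
```python
from h import *
def A(X,Y): return 275+(X+.5)/6-.5,112+(Y+.5)/6-.5
def B(X,Y): return 115+(X-280+.5)/4.5-.5,75+(Y+.5)/4.5-.5
def C(X,Y): return 335+(X-280+.5)/4.5-.5,300+(Y-270+.5)/4.5-.5
P=lambda n,f,q,z: print(n,pt(f,*q,z).round(1))
P('hend','t1',A(80,498),26);P('hfront','t1',A(117,262),26)
P('tipL','t1',A(107,36),18);P('tipR','t1',A(200,60),18)
P('shL','t1',A(72,190),18);P('shR','t1',A(186,200),18);
P('bartop T','t1',B(395,214),50);P('barback T','t1',B(399,70),50)
P('tongueL','t1',B(384,253),4);P('tongueR','t1',B(442,253),4)
P('tongue backL','t1',B(391,75),4);P('tongue backR','t1',B(448,90),4)
P('bartop S','s1',C(428,323),50);P('barback S','s1',C(358,490),50)
P('tongue S','s1',C(384,328),4);P('tongue S','s1',C(458,365),4)
```

```text
hend [ 418.7 -170.6   26. ]
hfront [ 533.3 -192.6   26. ]
tipL [ 647.7 -192.4   18. ]
tipR [ 634.3 -237.8   18. ]
shL [ 571.  -172.5   18. ]
shR [ 564.5 -228.1   18. ]
bartop T [639.  251.7  50. ]
barback T [734.5 249.1  50. ]
tongueL [624.3 270.3   4. ]
tongueR [623.2 231.6   4. ]
tongue backL [746.  265.6   4. ]
tongue backR [734.5 227.3   4. ]
bartop S [635.5 253.6  50. ]
barback S [724.6 251.1  50. ]
tongue S [624.6 235.9   4. ]
tongue S [626.4 274.2   4. ]
```

play_rows:
  series:
    - [0.03, -0.08, 0, 0.025]
    - [0.03, -0.08, 0, 0.025]
    - [0.03, -0.08, 0, 0]
    - [0.03, -0.08, 0, 0]
    - [0.03, -0.08, 0, 0]
    - [0.03, -0.08, 0, 0]
    - [0.03, -0.08, 0, 0]
    - [0.03, -0.08, 0, 0]
    - [0.03, -0.08, 0, 0]
    - [0.03, -0.08, 0, 0]
    - [0.03, -0.08, 0, 0]
    - [0.03, -0.08, 0, 0]
  gripper: 0

```text
t: 1.3
position: [360.1, 201.0, 242.2]
ee_rot: [0.098, 0.995, -0.0, -0.0]
contact_force: [-0.5, -0.5, 0.8]
finger_gap: 85.6
finger_force: 0.0
```

play_rows:
  series:
    - [0.03, -0.08, 0, 0]
    - [0.03, -0.08, 0, 0]
    - [0.03, -0.08, 0, 0]
    - [0.03, -0.08, 0, 0]
    - [0.03, -0.08, 0, 0]
    - [0.03, -0.08, 0, 0]
    - [0.03, -0.08, 0, 0]
    - [0.03, -0.08, 0, 0]
    - [0.03, -0.08, -0.05, 0]
    - [0.03, -0.08, -0.05, 0]
    - [0.03, -0.08, -0.05, 0]
    - [0, 0, 0, 0]

```text
t: 2.5
position: [491.1, -153.8, 180.0]
ee_rot: [0.1, 0.995, -0.001, -0.002]
contact_force: [-0.0, 0.1, -0.4]
finger_gap: 85.3
finger_force: 0.0
```

play_rows:
  series:
    - [0.048, -0.086, -0.05, 0]
    - [0, 0, -0.1, 0]
    - [0, 0, -0.1, 0]
    - [0, 0, -0.1, 0]
    - [0, 0, -0.03, 0]
    - [0, 0, -0.03, 0]
    - [0, 0, 0, 0]
    - [0, 0, 0, 0]

```text
t: 3.3
position: [512.1, -184.1, 19.6]
ee_rot: [0.098, 0.995, -0.0, 0.001]
contact_force: [-0.4, -0.1, 1.0]
finger_gap: 85.6
finger_force: 0.0
```

play_rows:
  series:
    - [0, 0, 0, 0]
    - [0, 0, 0, 0]
    - [0, 0, 0, 0]
    - [0, 0, 0, 0]
    - [0, 0, 0, 0]
    - [0, 0, 0, 0]
    - [0, 0, 0, 0]
    - [0, 0, 0, 0]
    - [0, 0, 0, 0]
    - [0, 0, 0, 0]
  gripper: 1
  newtons: 60

```text
t: 4.3
position: [511.5, -184.2, 18.9]
ee_rot: [0.098, 0.995, -0.0, 0.0]
contact_force: [-1.3, 0.3, 6.6]
finger_gap: 20.8
finger_force: 59.2
```

play_rows:
  series:
    - [0, 0, 0.05, 0]
    - [-0.02, 0, 0.1, 0]
    - [-0.04, 0.03, 0.1, 0]
    - [-0.04, 0.06, 0, 0]
    - [-0.04, 0.07, 0, 0]
    - [0, 0.07, 0, 0.013]
    - [0, 0.07, 0, 0.013]
    - [0, 0.07, 0, 0.013]
    - [0, 0.07, 0, 0.013]
    - [0, 0.07, 0, 0]
    - [0, 0.07, 0, 0]
    - [0, 0.07, 0, 0]

```text
t: 5.5
position: [454.8, 77.2, 118.3]
ee_rot: [0.016, 1.0, 0.0, -0.0]
contact_force: [1.0, 0.4, -1.1]
finger_gap: 20.9
finger_force: 59.0
```

play_rows:
  series:
    - [0, 0.07, 0, 0]
    - [0, 0.07, 0, 0]
    - [0, 0.07, 0, 0]
    - [0, 0.07, 0, 0]
    - [0, 0.07, 0, 0]
    - [0, 0.07, 0, 0]
    - [0, 0.03, 0, 0]
    - [0, 0, 0, 0]
    - [0, 0, 0, 0]
    - [0, 0, 0, 0]

```text
t: 6.5
position: [455.3, 254.2, 118.3]
ee_rot: [0.017, 1.0, -0.0, -0.0]
contact_force: [0.6, -1.0, -2.1]
finger_gap: 20.7
finger_force: 59.1
```

play_rows:
  series:
    - [0, 0, -0.08, 0]
    - [0, 0, -0.08, 0]
    - [0, 0, -0.05, 0]
    - [0, 0, -0.03, 0]
    - [0, 0, 0, 0]
    - [0, 0, 0, 0]

```text
t: 7.1
position: [455.7, 255.7, 22.9]
ee_rot: [0.017, 1.0, 0.0, 0.0]
contact_force: [1.0, -0.2, -1.0]
finger_gap: 20.8
finger_force: 59.1
```

Run:
```python
from h import *
t=cap('top','t2')['frame'];w=cap('wrist','w2')['frame'];s=cap('scene','s2')['frame']
def cr(i,x,y,w,h,k): return cv2.convertScaleAbs(cv2.resize(i[y:y+h,x:x+w],None,fx=k,fy=k,interpolation=cv2.INTER_CUBIC),alpha=1.7)
o=np.zeros((600,800,3),np.uint8)
u,v=proj('t2',[600,254,13]);x,y=int(u)-30,int(v)-50;print('top off',x,y)
o[:600,:360]=cr(t,x,y,60,100,6)
u,v=proj('s2',[610,254,20]);x2,y2=int(u)-36,int(v)-30;print('sc off',x2,y2)
c=cr(s,x2,y2,72,50,6);o[:c.shape[0],365:365+c.shape[1]]=c[:,:435]
c=cv2.convertScaleAbs(cv2.resize(w,(384,288)),alpha=1.5);o[305:593,365:749]=c
cv2.imwrite('pics/cr2.png',o);print(r.state()['position'])
```

```text
top off 112 88
sc off 332 277
[455.93117256 256.44205765  23.42482076]
```

View pics/cr2.png

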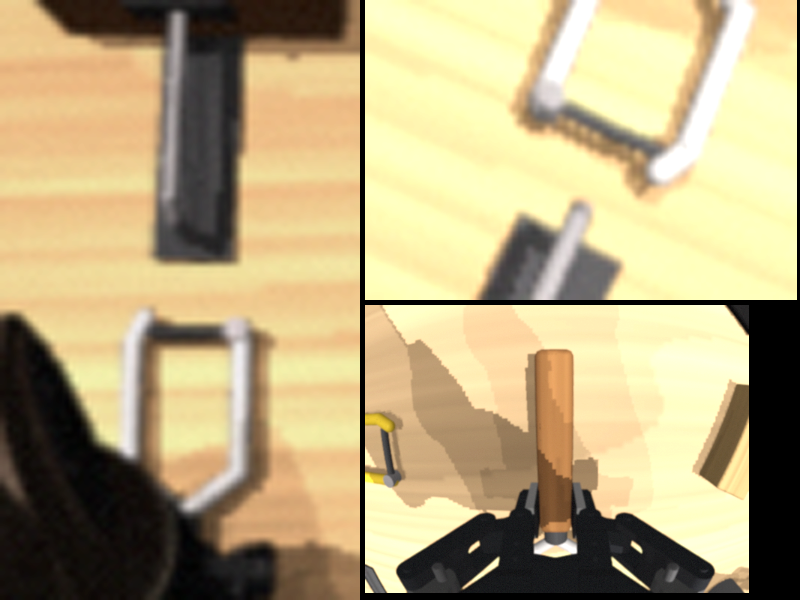

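Run:
```python
from h import *
A=lambda X,Y:(112+(X+.5)/6-.5,88+(Y+.5)/6-.5)
C=lambda X,Y:(332+(X-365+.5)/6-.5,277+(Y+.5)/6-.5)
P=lambda n,f,q,z: print(n,pt(f,*q,z).round(1))
P('armL','t2',A(133,400),21);P('armR','t2',A(241,400),21)
P('tipL','t2',A(146,322),21);P('hinge','t2',A(236,328),21);P('crotch','t2',A(184,505),21)
P('bar','t2',A(170,212),50);P('tongueL','t2',A(155,258),4);P('tongueR','t2',A(237,260),4)
P('barback','t2',A(178,15),50)
P('hingeS','s2',C(548,95),21);P('tipLS','s2',C(672,160),21);P('barS','s2',C(582,210),50)
P('tS','s2',C(520,217),4);P('tS','s2',C(620,262),4)
```

```text
armL [550.5 277.7  21. ]
armR [549.  224.7  21. ]
tipL [589.2 271.4  21. ]
hinge [584.9 227.   21. ]
crotch [497.8 252.7  21. ]
bar [636.8 252.4  50. ]
tongueL [625.1 271.2   4. ]
tongueR [622.9 230.2   4. ]
barback [734.7 248.5  50. ]
hingeS [583.4 228.9  21. ]
tipLS [587.7 277.9  21. ]
barS [635.7 254.2  50. ]
tS [625.4 235.5   4. ]
tS [625.5 273.7   4. ]
```

play_rows:
  series:
    - [0.025, -0.001, 0, 0]
    - [0.025, -0.001, 0, 0]
    - [0.025, -0.001, 0, 0]
    - [0.025, 0, 0, 0]
    - [0.02, -0.001, 0, 0]
    - [0.02, 0, 0, 0]
    - [0.02, -0.001, 0, 0]
    - [0.02, 0, 0, 0]
    - [0.02, -0.001, 0, 0]

```text
t: 8.15
position: [535.6, 253.4, 22.1]
ee_rot: [0.016, 1.0, -0.0, -0.0]
contact_force: [-1.5, -0.4, -2.6]
finger_gap: 20.8
finger_force: 59.1
```

play_rows:
  series:
    - [0.02, -0.001, 0, 0]
    - [0.02, 0, 0, 0]
    - [0.02, -0.001, 0, 0]
    - [0.015, 0, 0, 0]
    - [0.01, 0, 0, 0]
    - [0, 0, 0, 0]
    - [0, 0, 0, 0]
    - [0, 0, 0, 0]

```text
t: 8.95
position: [568.8, 253.0, 22.3]
ee_rot: [0.016, 1.0, 0.0, -0.0]
contact_force: [-0.3, 0.2, -2.1]
finger_gap: 20.4
finger_force: 59.0
```

Run:
```python
from h import *
t=cap('top','t3')['frame'];s=cap('scene','s3')['frame']
def cr(i,x,y,w,h,k): return cv2.convertScaleAbs(cv2.resize(i[y:y+h,x:x+w],None,fx=k,fy=k,interpolation=cv2.INTER_CUBIC),alpha=1.5)
o=np.zeros((480,800,3),np.uint8)
u,v=proj('t3',[640,254,13]);x,y=int(u)-30,int(v)-40;print('top off',x,y)
o[:480,:360]=cr(t,x,y,60,80,6)
u,v=proj('s3',[650,254,20]);x2,y2=int(u)-36,int(v)-40;print('sc off',x2,y2)
o[:480,365:797]=cr(s,x2,y2,72,80,6)
cv2.imwrite('pics/cr3.png',o)
```

```text
top off 112 84
sc off 327 283
```

View pics/cr3.png

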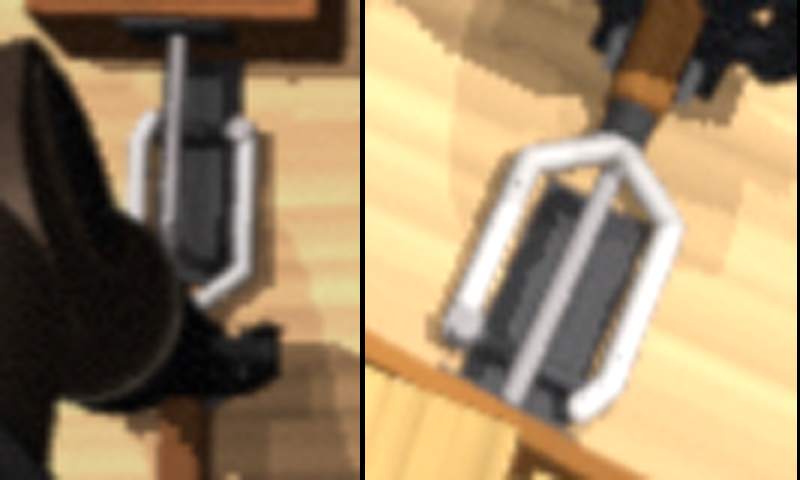

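The bar lies inside the loop, and the gate looks shut across the mouth: a dark bar at about (190,132) in the top crop and (510,365) in the scene crop. Next I lower it, release and retreat.

play_rows:
  series:
    - [0, 0, -0.005, 0]
    - [0, 0, -0.003, 0]
    - [0, 0, 0, 0]
    - [0, 0, 0, 0]

```text
t: 9.45
position: [569.2, 252.8, 19.0]
ee_rot: [0.016, 1.0, -0.0, -0.0]
contact_force: [-0.5, 0.2, -1.4]
finger_gap: 20.5
finger_force: 59.2
```

play_rows:
  series:
    - [0, 0, 0, 0]
    - [0, 0, 0, 0]
    - [0, 0, 0, 0]
    - [0, 0, 0, 0]
    - [0, 0, 0, 0]
    - [0, 0, 0, 0]
    - [0, 0, 0, 0]
    - [0, 0, 0, 0]
  gripper: 0

```text
t: 10.25
position: [569.2, 252.9, 19.1]
ee_rot: [0.016, 1.0, 0.0, -0.0]
contact_force: [0.8, -0.7, -0.6]
finger_gap: 85.1
finger_force: 0.0
```

play_rows:
  series:
    - [0, 0, 0.02, 0]
    - [0, 0, 0.05, 0]
    - [0, 0, 0.1, 0]
    - [0, 0, 0.1, 0]
    - [0, 0, 0.1, 0]
    - [-0.1, 0, 0.05, 0]
    - [-0.1, 0, 0, 0]
    - [-0.1, 0, 0, 0]
    - [0, 0, 0, 0]
    - [0, 0, 0, 0]

```text
t: 11.25
position: [448.7, 253.3, 188.0]
ee_rot: [0.016, 1.0, 0.001, 0.0]
contact_force: [1.5, 0.5, 0.3]
finger_gap: 85.6
finger_force: 0.0
```

Run:
```python
from h import *
t=cap('top','t4')['frame'];s=cap('scene','s4')['frame']
def cr(i,x,y,w,h,k): return cv2.convertScaleAbs(cv2.resize(i[y:y+h,x:x+w],None,fx=k,fy=k,interpolation=cv2.INTER_CUBIC),alpha=1.5)
o=np.zeros((540,800,3),np.uint8)
o[:540,:360]=cr(t,112,84,60,90,6)
o[:480,365:797]=cr(s,327,283,72,80,6)
cv2.imwrite('pics/cr4.png',o)
```

```text
(no output)
```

View pics/cr4.png

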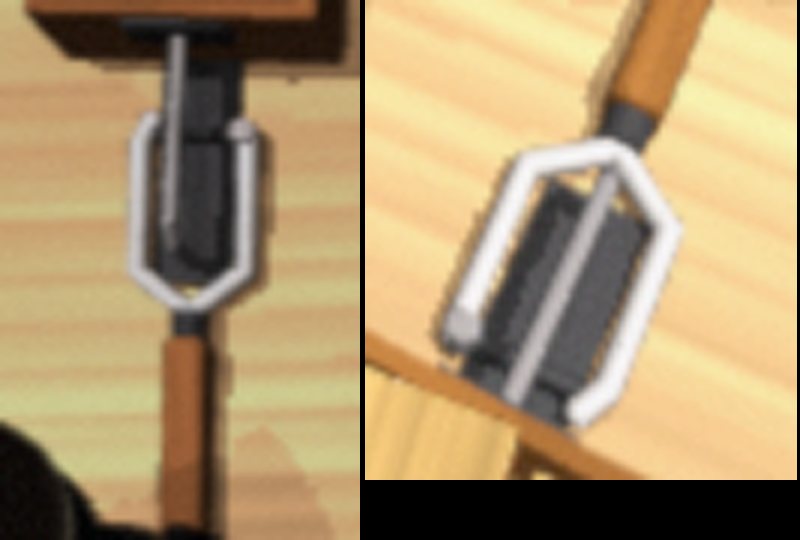

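The hook lies flat with the bar in its loop. The gate is shut at (200,133) in the top crop, and the gripper is clear.

```bash
python3 -c "
from station import order
print(order.hand_in())"
```

```text
the job is handed in; nothing more can be done
None
```

The wooden-handled snap hook is on the loaded sled's tow bar, gate shut behind the bar, lying flat on the bench and released; I handed the job in after about 11 s of robot time, and no verdict came back.

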